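# Check the air charge of a microscope's anti-vibration reservoir with a stick gauge

### The arm

A 7-joint arm with a two-finger parallel gripper is mounted at the origin on the work surface. World frame = base frame: x ahead of the robot, y to its left, z up, the work surface at z = 0. Lengths are in m, angles in rad, forces in N, time in s.
With the tool pointing down it reaches from about 0.4 to 0.85 m from the base axis. Payload 4.5 kg.
Tool frame: the origin (TCP) lies at the centre of the arm's flange, where the gripper is bolted on; the fingertips stand r.tcp_to_tips ahead of it and the grasp point (between the pads) lies 147 mm ahead of it (r.tcp_to_tips is the distance from the TCP to the fingertips, in m); x points along the fingers, y is the direction in which the jaws open and shut, and the axes are right-handed (so a half turn about x gives the same grasp; the last joint's range is limited). The gripper opens to 88 mm and grips with 3 to 60 N. Pads are 18 mm wide; open, the fingers measure 123 mm over their backs; the gripper's body (75 mm by 187 mm) begins 45 mm behind the grasp point.
Start: joints at [1.334, 0.689, -0.195, 1.565, 0.157, 0.902, -0.215], TCP at [0.167, -0.602, 0.405] pointing down, gripper open.
Joint ranges: [-3.01, 3.01], [-0.46, 2.08], [-1.47, 1.51], [0.13, 2.56], [-1, 4.14], [0.04, 2.09], [-2.66, 2.66]. Speed limits (rad/s): [2.57, 2.57, 3.14, 3.14, 3.14, 3.14, 3.14].

### API

Orientations are given as a unit quaternion [x, y, z, w].
In Python, from plant import r, eyes gives the robot as it stands.
- The arm moves only by the tool carry_out, never from a script. Its argument "targets" is text: rows parted by semicolons, each of 5 numbers parted by spaces: the opening, from 0 (shut) to 1 (fully open), then the shift along the tool's x, y, z in mm, then the turn about the tool's x in rad. A call has 1 to 20 rows; each row shifts and turns the commanded pose from where the row before left it, along the tool's axes as they then stand; what a row does not reach is not made up. A row lasts 1/12 s, in which the tool goes at most 41.7 mm and 7.16 degrees, less where a joint would pass 70% of its speed; a pose out of reach is approached as far as the arm can. A call is refused whole if a number of a shift passes 41.7 or a number of a turn 0.125, either way. A call with a gripper value outside its range is refused whole. The fingers move at their own pace and stop on an object; "force" is the grip in N (left out, the last holds). Time passes only in rows, so rows that do not move let the fingers close. It gives the time, the measured TCP pose, the force and the opening at its end, in the units of the state.
- r.get_state(): the state, without advancing time (a new reading comes with each control period).
- eyes.snapshot(name): name is "scene" or "top"; returns (picture, depth): 420x560x3 uint8, blue, green, red; 420x560 float32, m along the optical axis (not along the pixel's ray), 0 where there is no reading.
- eyes.camera_params(name): a dict with "intrinsics" (3x3 intrinsics, pixels), "rvec" (rotation vector, rad) and "tvec" (3), from world to camera coordinates, as OpenCV has them. Camera axes: x right, y down, z forward; pixel columns grow to the right and rows downward; lengths in m; the calibration is good to about 2 mm. A picture is of the moment at which its call begins. camera_params takes no time and is no camera call.
- r.finish_job(): hands the job in, once; it reports no verdict.
The state is a dict: "clock": time; "q": joint angles; "qd": joint speeds; "joint_torque": joint torques, N m; "tool_pos": TCP position; "eef_rot": TCP orientation; "contact_force": force on the tool from outside, world axes, zero at the start; "moment": the same for the moment, N m; "opening": opening from 0.0 (shut) to 1.0 (fully open).
Only numpy, scipy, OpenCV 4.12 (cv2) and the standard library are available. Lean on these libraries where they do the work, as an engineer would, in place of code of your own. Each camera call takes 0.05 s, during which the arm holds its last target.

### The job

Check the pressure in the microscope's air reservoir: lift the stick gauge out of its stand, put its bell mouth straight down over the upright valve stem and press it fully home against its spring, so that the air pushes the reading rod out of the top. Press firmly but gently (about 13 N, never over 20 N), hold it for a moment, then stand the gauge back in its stand with the rod still out; do not touch the rod or lean on the reservoir with the robot, and leave the other things alone.

Things in the scene. Friction and masses are not known exactly. Their poses are not given: they have to be found in the camera images.
- gauge: steel stick pressure gauge, 100 mm long, upright, about 0.14 kg. Origin: centre of its bell mouth (lowest point); z up the barrel. Mouth 24 mm outside, bore narrowing from 18 to 12.6 mm in the first 5 mm; barrel 20 mm diameter; flange 32 mm across at z = 52 to 56 mm. Grip the barrel near its top (z = 75 to 95 mm), leaving 30 mm free above it, where the reading rod comes out
- gauge_seal (a joint): the sprung rubber seal inside the bore of the gauge, its face 9 mm above the mouth. 0 = at rest, 0.006 m = pressed fully home against its stop. It starts to move at about 2 N and reaches the stop at about 10 N, beyond which it is stiff; anything short of the stop gives a false, low reading
- gauge_rod (a joint): how far (m) the reading rod stands out of the gauge. Starts at 0 to 0.003; as the seal goes home on the valve, the hidden pressure pushes it out to its reading, between 0.011 and 0.022, and friction keeps it there
- rod_knob: black end of the reading rod, 9 mm across and 5 mm high, on top of the barrel; it moves with the rod. Origin: same as the gauge's when the rod is in (the knob itself lies 100 to 105 mm above it). The robot must not touch it
- reservoir: grey box 90 x 140 x 45 mm (x, y, z), fixed to the bench. Origin: centre of its underside. On its top, at y = -40 mm, stands the round brass valve stem; at y = +40 mm a hexagonal steel plug 12 mm high that is not the valve; low on the +x side a short level brass pipe end
- valve_foot (a point): point on the reservoir's top face, on the axis of the valve stem. The brass stem is upright, 10 mm in diameter with a bevelled top, which lies 22 to 42 mm above this point, different each time and not measured: feel for it. On it stands the sprung valve pin, 3 mm thick and 6 mm high, which enters the gauge freely. A collar 19 mm across and 6 mm high surrounds the foot
- stand_mouth (a point): centre of the mouth of the stand, at its top: white block 64 x 64 mm, 58 mm high on a 90 mm square foot, fixed, with an upright round hole of 28 mm diameter, 55 mm deep. The gauge stands in it hanging by its flange, its mouth 52 mm below this point
- flask: pink culture flask lying flat, 75 x 95 x 32 mm, blue cap on its +y end; origin centre of its underside; leave alone
- reagent: glass bottle with a blue cap, 66 mm diameter, 130 mm high; origin centre of its underside; leave alone
- tip_box: pipette tip box, white with blue lid, 85 x 125 x 62 mm; origin centre of its underside; leave alone
Mind the look-alikes: they are no part of the job. Leave any green or red look-alike of the part that bears stand_mouth alone.

How it is judged:
By the outcome, as a careful person would: the job done as asked, in the order asked, and still so for the second after the job is handed in, with the robot touching nothing.
It also fails if it takes over 66 s, if anything falls off the work surface, if the arm or the gripper's body presses on something with over 40 N, if the wrist force passes 120 N, or if a joint passes its speed limit or range.

## Working session

There is one attempt and no reset: what is moved stays moved. The work goes in short steps, Python scripts to look and compute and a tool call to move; the robot and the scene stay as the last step left them, time stands still between calls to the robot, and variables do not carry over. Pictures are saved under pics/ and viewed, and the job is handed in when it is done.

Besides the shell and the picture viewer there is one more tool, called after "Call:" as a command line: name --argument value ..., lists and objects as JSON in quotes. carry_out: Moves the arm, as the interface text tells. Its arguments: {"type":"object","properties":{"targets":{"type":"string"},"force":{"type":"number"}},"required":["targets"]}

```bash
ls; mkdir -p pics
cat > h.py <<'E'
import numpy as np, cv2
from plant import r, eyes
from scipy.spatial.transform import Rotation as R
def cam(n):
    p=eyes.camera_params(n); K=np.array(p["intrinsics"]);Rm=cv2.Rodrigues(np.array(p["rvec"],float))[0];t=np.array(p["tvec"],float).ravel()
    return K,Rm,t
def cloud(n,d):
    K,Rm,t=cam(n); v,u=np.mgrid[0:d.shape[0],0:d.shape[1]]
    P=np.stack([(u-K[0,2])/K[0,0]*d,(v-K[1,2])/K[1,1]*d,d],-1)
    W=(P-t)@Rm; W[d<=0]=np.nan
    return W
def snap(n,tag):
    i,d=eyes.snapshot(n); cv2.imwrite(f"pics/{tag}.png",i); np.savez(f"{tag}.npz",i=i,d=d); return i,d
E
python3 - <<'E'
from h import *
for n in("scene","top"):
    snap(n,n+"0"); K,Rm,t=cam(n); print(n,K.round(1).tolist(),(-Rm.T@t).round(3),Rm.round(2).tolist())
s=r.get_state(); print(r.tcp_to_tips,s)
E
```

```text
pics
scene [[492.5, 0.0, 276.8], [0.0, 492.5, 203.9], [0.0, 0.0, 1.0]] [ 1.396 -0.393  0.873] [[0.43, 0.9, -0.01], [0.6, -0.29, -0.75], [-0.68, 0.32, -0.66]]
top [[524.7, 0.0, 283.0], [0.0, 524.7, 203.8], [0.0, 0.0, 1.0]] [0.431 0.009 1.328] [[0.02, -1.0, 0.02], [-0.99, -0.02, -0.1], [0.1, -0.02, -0.99]]
0.166 {'clock': 0.1, 'q': array([ 1.33382948,  0.68989889, -0.19457417,  1.56618683,  0.15731338,
        0.90251805, -0.21511268]), 'qd': array([ 0.00224503, -0.00070114, -0.00146663, -0.00182545,  0.00159292,
       -0.00070014, -0.00095242]), 'joint_torque': array([-2.20052920e-03, -5.28492558e+01, -1.27120368e+00, -1.53836077e+01,
       -5.25466225e-02,  1.94762186e-03,  6.29051601e-05]), 'tool_pos': array([ 0.16709309, -0.60196029,  0.40400634]), 'eef_rot': array([-0.70052101, -0.09603634,  0.70074132, -0.0949154 ]), 'contact_force': array([ 0.53172487, -0.38885488, -0.36840148]), 'moment': array([-0.01202956,  0.04347503,  0.0293486 ]), 'opening': 0.9977938198704385}
```

View pics/scene0.png

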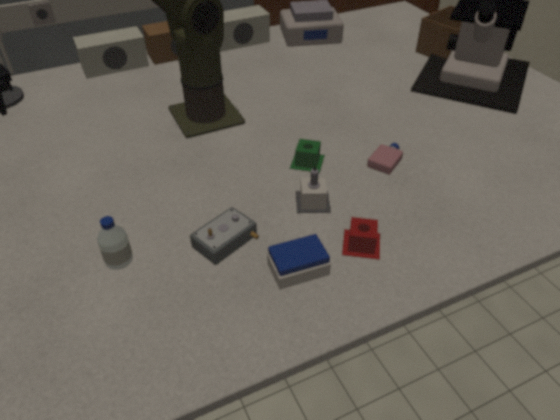

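View pics/top0.png

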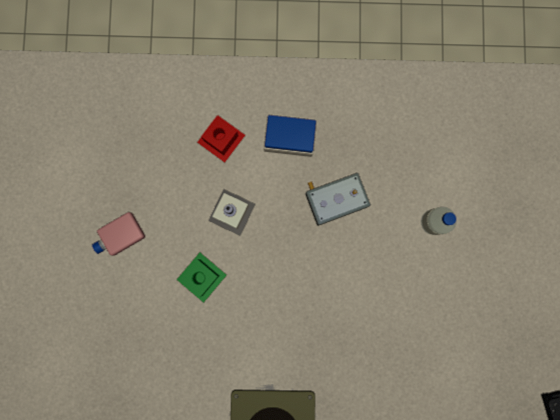

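The white stand holding the gauge is at top (231,210) and scene (314,190). Its look-alikes are red at top (221,135) and green at top (201,278). On the reservoir, the brass valve looks to be at top (354,192) and scene (210,233). Other things there that could be taken for it are the plug at top (323,204), a disc at (338,198) and the pipe end at (311,186). I'll check these in close crops.

Run:
```python
from h import *
t=np.load("top0.npz");s=np.load("scene0.npz")
a=cv2.resize(t['i'][160:245,200:380],None,fx=4.4,fy=4.4,interpolation=cv2.INTER_CUBIC)
cv2.imwrite("pics/ctop.png",np.clip(a*1.5,0,255).astype(np.uint8))
a=cv2.resize(s['i'][150:270,180:340],None,fx=4.9,fy=4.9,interpolation=cv2.INTER_CUBIC)
cv2.imwrite("pics/cscene.png",np.clip(a*1.5,0,255).astype(np.uint8))
W=cloud("top",t['d'])
np.set_printoptions(linewidth=250)
print((W[200:222,218:246,2]*1000).round()[:, ::1].astype(int))
print((W[185:200,345:365,2]*1000).round().astype(int))
```

```text
[[                   2                    2                    5                   57                   61                   55                   58                   58                   61                   57                   58
                    60                   59                   58                   59                   57                   61                   58                   61                   61                   59                   58
                    56                    1                    0                    1                    2                    0]
 [                   6                    8                   64                   56                   53                   56                   54                   57                   54                   57                   61
                    65                   56                   59                   57                   59                   62                   55                   53                   57                   60                   62
                    58                 
[... 12296 characters left out ...]
44 41 43]
 [42 42 46 45 51 47 52 46 52 68 68 72 72 41 45 45 45 46 41 45]
 [46 40 45 47 45 48 56 53 72 77 78 76 70 49 45 49 45 47 44 41]
 [47 46 50 48 50 48 53 49 65 70 75 78 71 49 52 47 46 46 43 48]
 [44 45 46 45 49 42 50 52 56 67 70 68 46 49 45 49 47 46 50 44]
 [47 46 48 51 49 45 51 52 51 54 52 51 54 46 44 52 47 39 44 44]
 [48 45 47 50 43 44 48 52 50 51 52 48 46 49 49 48 42 46 45 45]
 [50 46 49 51 47 47 44 50 49 49 42 48 47 45 48 43 49 45 45 42]
 [52 48 50 45 51 50 45 50 48 51 42 49 45 43 50 47 48 45 45 43]
 [45 46 49 45 50 46 46 46 47 47 48 44 39 49 47 48 48 49 44 44]
 [47 46 52 46 44 47 45 51 43 52 47 42 42 51 46 49 44 45 47 51]]<stdin>:9: RuntimeWarning: invalid value encountered in cast
```

View pics/ctop.png

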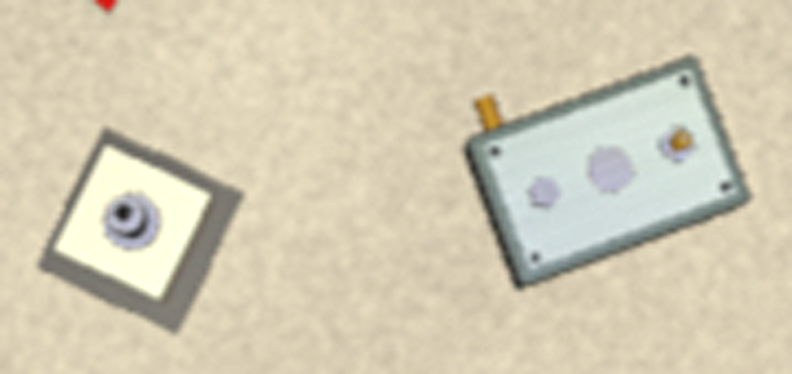

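View pics/cscene.png

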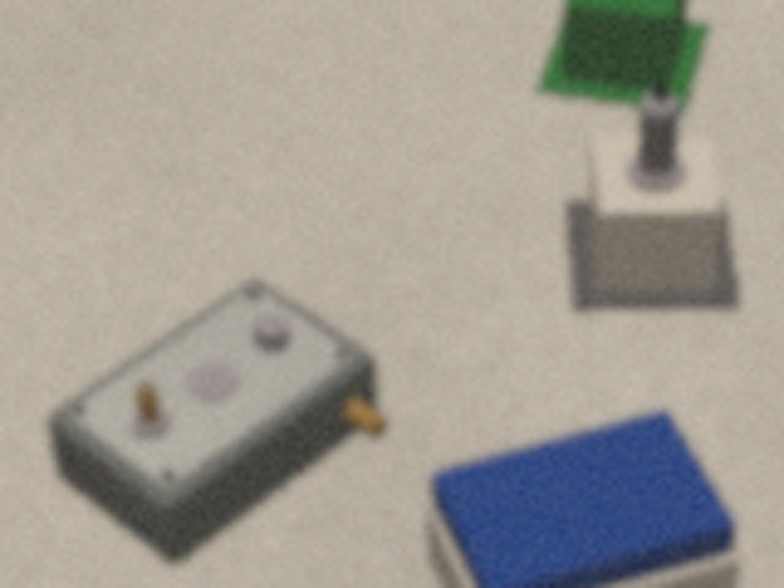

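The crops confirm that the gauge stands in the white stand, with its knob at top (229,208). The brass stem with its collar is at top (354,192), and the hexagonal plug at (323,204) is not the valve. Next I'll measure the poses.

```bash
cat > m.py <<'E'
from h import *
def rect(P,s):
    (c,(w,h),a)=cv2.minAreaRect((P*1000).astype(np.float32)); print(s,np.round(c,1),round(w,1),round(h,1),round(a,2)); return c,w,h,a
def proj(n,p):
    K,Rm,t=cam(n); q=K@(Rm@np.array(p)+t); return q[:2]/q[2]
if __name__=="__main__":
  for n,boxes in(("top",dict(res=(300,170,375,228),st=(208,188,256,236))),("scene",dict(res=(188,205,260,260),st=(296,165,332,212)))):
    z=np.load(n+"0.npz");W=cloud(n,z['d']);
    for k,(a,b,c,d) in boxes.items():
        w=W[b:d,a:c].reshape(-1,3)
        zt=0.045 if k=="res" else .058
        m=np.abs(w[:,2]-zt)<(.009); P=w[m]
        ctr=np.median(P[:,:2],0); P=P[np.linalg.norm(P[:,:2]-ctr,axis=1)<.1]
        rect(P[:,:2],n+" "+k); print("  z",np.median(P[:,2]).round(4), "mean",P.mean(0).round(4))
        hi=w[(w[:,2]>zt+.02)&(w[:,2]<.14)]; print("  hi",len(hi),hi.mean(0).round(4),np.median(hi,0).round(4))
        hi=w[(w[:,2]>.09)&(w[:,2]<.14)]; 
        if len(hi):print("  hi90",len(hi),hi.mean(0).round(4),(hi.max(0)/2+hi.min(0)/2).round(4))
E
python3 m.py
```

```text
top res [ 575.5 -151.8] 90.3 141.4 21.57
  z 0.0461 mean [ 0.5745 -0.1508  0.046 ]
  hi 17 [ 0.5888 -0.1883  0.0716] [ 0.5889 -0.1882  0.0712]
top st [539.3 113.4] 64.3 63.9 66.06
  z 0.0586 mean [0.5386 0.1128 0.0586]
  hi 68 [0.5381 0.1128 0.1045] [0.5383 0.1123 0.1058]
  hi90 62 [0.5386 0.1131 0.1064] [0.5391 0.114  0.1044]
scene res [ 574.2 -154.5] 95.4 142.1 21.48
  z 0.0471 mean [ 0.5827 -0.1576  0.0467]
  hi 20 [ 0.5906 -0.1914  0.0705] [ 0.59   -0.1913  0.0702]
scene st [538.5 110.6] 64.0 72.0 65.7
  z 0.0591 mean [0.5455 0.1071 0.0587]
  hi 104 [0.5424 0.1087 0.0974] [0.5431 0.1086 0.0986]
  hi90 75 [0.5416 0.1091 0.1027] [0.5381 0.1112 0.1034]
```

```bash
cat > go.py <<'E'
from h import *
import sys
# usage: go.py x y z -> delta in tool frame (mm), tool axes
s=r.get_state(); M=R.from_quat(s["eef_rot"]).as_matrix()
p=s["tool_pos"]
if len(sys.argv)>3:
    t=np.array([float(v) for v in sys.argv[1:4]]); print("d tool mm",(M.T@(t-p)*1000).round(1))
print("clock",round(s["clock"],2),"pos",p.round(4),"q",s["q"].round(2),"F",np.round(s["contact_force"],2),"op",round(s["opening"],3))
print("axes cols x,y,z:",M.round(4).tolist())
E
python3 go.py 0.5388 0.1126 0.404
```

```text
d tool mm [   0.9 -589.  -549.4]
clock 0.1 pos [ 0.1671 -0.602   0.404 ] q [ 1.33  0.69 -0.19  1.57  0.16  0.9  -0.22] F [ 0.53 -0.39 -0.37] op 0.998
axes cols x,y,z: [[-0.0005, 0.2676, -0.9635], [0.0015, -0.9635, -0.2676], [-1.0, -0.0016, 0.0001]]
```

Call:
carry_out --targets "1 0 -24 -22 0;1 0 -24 -22 0;1 0 -24 -22 0;1 0 -24 -22 0;1 0 -24 -22 0;1 0 -24 -22 0;1 0 -24 -22 0;1 0 -24 -22 0;1 0 -24 -22 0;1 0 -24 -22 0;1 0 -24 -22 0;1 0 -24 -22 0;1 0 -24 -22 0;1 0 -24 -22 0;1 0 -24 -22 0;1 0 -24 -22 0;1 0 -24 -22 0;1 0 -24 -22 0;1 0 -24 -22 0;1 0 -24 -22 0"

```text
clock: 1.77
tool_pos: [0.4631, -0.0204, 0.4045]
eef_rot: [-0.7, -0.096, 0.701, -0.096]
contact_force: [0.2, 0.3, -0.3]
opening: 0.999
```

```bash
python3 go.py 0.5388 0.1126 0.33
```

```text
d tool mm [  74.5 -107.9 -108.6]
clock 1.77 pos [ 0.4631 -0.0204  0.4045] q [ 0.03  0.48 -0.13  2.04  0.1   0.63 -1.46] F [ 0.22  0.29 -0.29] op 0.999
axes cols x,y,z: [[-0.0006, 0.2678, -0.9635], [-0.0002, -0.9635, -0.2678], [-1.0, 0.0, 0.0006]]
```

Call:
carry_out --targets "1 12 -18 -18 0;1 12 -18 -18 0;1 12 -18 -18 0;1 12 -18 -18 0;1 12 -18 -18 0;1 12 -18 -18 0;1 0 0 0 0;1 0 0 0 0;1 0 0 0 0"

```text
clock: 2.52
tool_pos: [0.5375, 0.1102, 0.3325]
eef_rot: [-0.7, -0.095, 0.701, -0.096]
contact_force: [-0.4, 0.2, 0.3]
opening: 0.999
```

```bash
python3 go.py 0.5388 0.1126 0.241
python3 - <<'E'
from h import *
i,d=snap("scene","s1"); j,e=snap("top","t1")
a=cv2.resize(i[100:220,240:400],None,fx=5,fy=5,interpolation=cv2.INTER_CUBIC); cv2.imwrite("pics/s1c.png",np.clip(a*1.5,0,255).astype(np.uint8))
E
```

```text
d tool mm [91.5 -2.1 -2. ]
clock 2.52 pos [0.5375 0.1102 0.3325] q [-0.24  0.69 -0.08  1.87  0.1   0.59 -1.68] F [-0.43  0.18  0.27] op 0.999
axes cols x,y,z: [[-0.0012, 0.267, -0.9637], [-0.0012, -0.9637, -0.267], [-1.0, 0.0009, 0.0015]]
```

View pics/s1c.png

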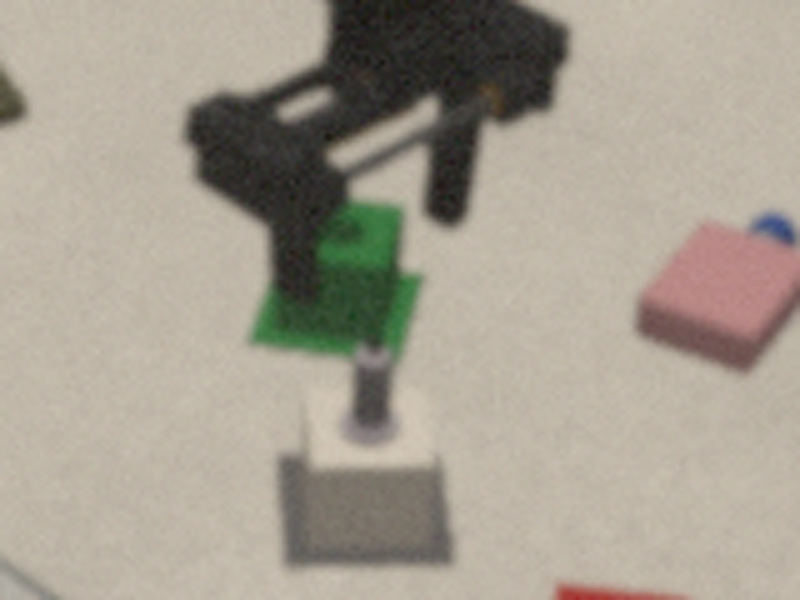

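View pics/t1.png

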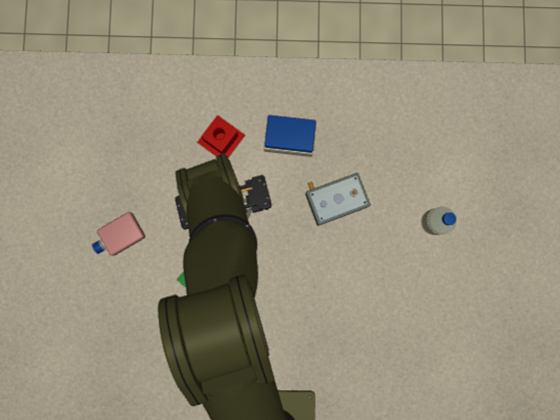

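Call:
carry_out --targets "1 15 -1 -1 0;1 15 -1 -1 0;1 15 0 0 0;1 15 0 0 0;1 15 0 0 0;1 10 0 0 0;1 6.5 0 0 0;1 0 0 0 0;1 0 0 0 0;1 0 0 0 0"

```text
clock: 3.45
tool_pos: [0.5396, 0.1133, 0.242]
eef_rot: [0.701, 0.095, -0.7, 0.095]
contact_force: [0.7, 0.6, -0.7]
opening: 1.003
```

```bash
python3 go.py 0.5388 0.1126 0.241
python3 - <<'E'
from h import *
i,d=snap("scene","s2")
a=cv2.resize(i[110:220,250:390],None,fx=5.4,fy=5.4,interpolation=cv2.INTER_CUBIC); cv2.imwrite("pics/s2c.png",np.clip(a*1.6,0,255).astype(np.uint8))
E
```

```text
d tool mm [0.9 0.4 1. ]
clock 3.45 pos [0.5396 0.1133 0.242 ] q [-0.26  0.84 -0.06  1.91  0.12  0.39 -1.71] F [ 0.69  0.62 -0.71] op 1.003
axes cols x,y,z: [[0.0013, 0.2672, -0.9636], [0.0002, -0.9636, -0.2672], [-1.0, 0.0001, -0.0013]]
```

View pics/s2c.png

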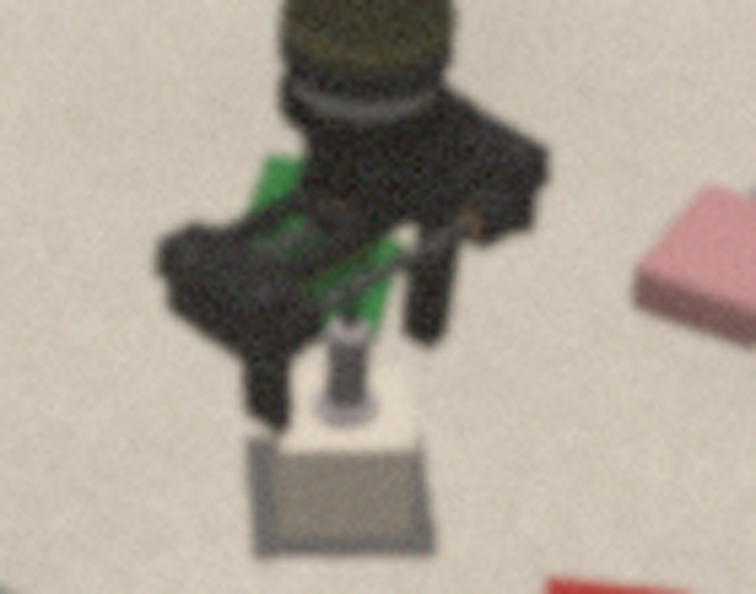

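Call:
carry_out --targets "0 0.5 0 1 0;0 0 0 0 0;0 0 0 0 0;0 0 0 0 0;0 0 0 0 0;0 0 0 0 0;0 0 0 0 0;0 0 0 0 0;0 0 0 0 0;0 0 0 0 0" --force 45

```text
clock: 4.33
tool_pos: [0.5384, 0.1131, 0.2407]
eef_rot: [-0.701, -0.095, 0.701, -0.095]
contact_force: [0.7, 0.1, 0.1]
opening: 0.27
```

```bash
python3 go.py 0.5388 0.1126 0.241
```

```text
d tool mm [-0.3  0.6 -0.3]
clock 4.33 pos [0.5384 0.1131 0.2407] q [-0.26  0.84 -0.06  1.92  0.12  0.38 -1.71] F [0.67 0.11 0.12] op 0.27
axes cols x,y,z: [[0.0, 0.2675, -0.9636], [-0.0001, -0.9636, -0.2675], [-1.0, 0.0001, 0.0]]
```

Call:
carry_out --targets "0 0 0 0 0;0 0 0 0 0;0 0 0 0 0;0 0 0 0 0;0 0 0 0 0;0 0 0 0 0"

```text
clock: 4.83
tool_pos: [0.5384, 0.1132, 0.2407]
eef_rot: [0.701, 0.095, -0.701, 0.095]
contact_force: [0.1, 0.7, 0.3]
opening: 0.208
```

Call:
carry_out --targets "0 -5 0 0 0;0 -10 0 0 0;0 -15 0 0 0;0 -15 0 0 0;0 -15 0 0 0;0 -15 0 0 0;0 -15 0 0 0;0 -15 0 0 0;0 -10 0 0 0;0 -5 0 0 0;0 0 0 0 0;0 0 0 0 0"

```text
clock: 5.83
tool_pos: [0.5382, 0.113, 0.3606]
eef_rot: [-0.701, -0.095, 0.701, -0.096]
contact_force: [0.1, -1.0, -2.0]
opening: 0.211
```

```bash
python3 go.py 0.5898 -0.1898 0.361
python3 - <<'E'
from h import *
i,d=snap("scene","s3")
a=cv2.resize(i[80:220,250:390],None,fx=4.2,fy=4.2,interpolation=cv2.INTER_CUBIC); cv2.imwrite("pics/s3c.png",np.clip(a*1.6,0,255).astype(np.uint8))
E
```

```text
d tool mm [-3.000e-01  3.056e+02  3.130e+01]
clock 5.83 pos [0.5382 0.113  0.3606] q [-0.24  0.65 -0.09  1.84  0.09  0.65 -1.68] F [ 0.07 -0.99 -1.99] op 0.211
axes cols x,y,z: [[-0.0002, 0.2675, -0.9636], [-0.0002, -0.9636, -0.2675], [-1.0, 0.0001, 0.0003]]
```

View pics/s3c.png

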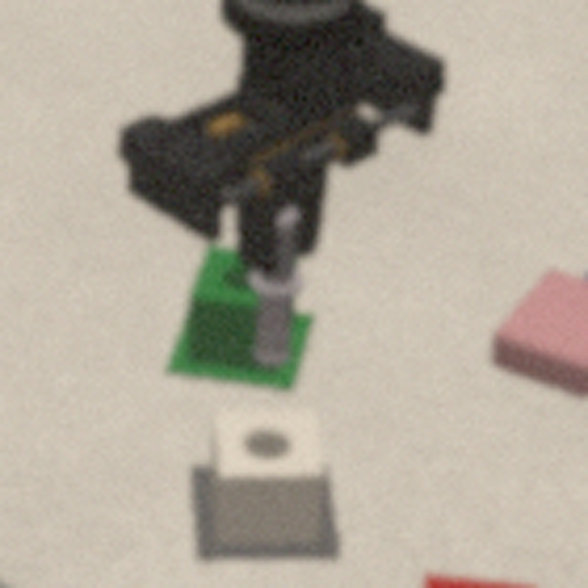

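The gauge is up, but in the crop it leans, from its mouth at (268,355) to its top at (288,215). I'll measure its axis in 3D before going on.

```bash
cat > tilt.py <<'E'
from h import *
import sys
n=sys.argv[1]; cam_n=sys.argv[2] if len(sys.argv)>2 else "scene"
z=np.load(n+".npz"); W=cloud(cam_n,z['d']); I=z['i'].astype(int)
s=r.get_state(); p=s["tool_pos"]; M=R.from_quat(s["eef_rot"]).as_matrix()
g=p+M[:,0]*.147
sat=I.max(-1)-I.min(-1); br=I.mean(-1)
Z=np.nan_to_num(W,nan=9)
reg=(np.linalg.norm(Z[...,:2]-g[:2],axis=-1)<.035)&(Z[...,2]>g[2]-.095)&(Z[...,2]<g[2]+.045)
v,u=np.nonzero(reg)
print(u.min(),u.max(),v.min(),v.max(),len(u))
# per row stats
for vv in range(v.min(),v.max()+1):
    m=reg[vv]; uu=np.nonzero(m)[0]
    if len(uu): print(vv,uu.min(),uu.max(),"z",W[vv,uu,2].mean().round(3),"br",br[vv,uu].astype(int).tolist())
E
python3 tilt.py s3
```

```text
306 328 115 166 558
115 319 320 z 0.258 br [34, 33]
116 320 321 z 0.257 br [32, 35]
118 328 328 z 0.256 br [52]
119 324 327 z 0.253 br [29, 30, 34, 47]
120 323 327 z 0.251 br [29, 25, 21, 28, 57]
121 323 327 z 0.247 br [30, 22, 26, 34, 58]
122 323 327 z 0.245 br [28, 29, 31, 37, 63]
123 323 327 z 0.242 br [23, 27, 32, 34, 68]
124 322 327 z 0.241 br [32, 29, 31, 31, 37, 71]
125 322 326 z 0.238 br [25, 30, 32, 28, 43]
126 320 326 z 0.235 br [24, 30, 26, 24, 25, 24, 46]
127 307 326 z 0.235 br [36, 30, 32, 27, 29, 25, 25, 24, 24, 35, 52]
128 306 326 z 0.237 br [48, 33, 32, 25, 29, 25, 28, 26, 26, 30, 41, 38, 28, 23, 22, 24, 36, 62]
129 306 326 z 0.235 br [58, 35, 27, 22, 27, 30, 26, 24, 31, 33, 36, 48, 60, 65, 56, 37, 28, 24, 26, 33, 64]
130 306 326 z 0.232 br [67, 38, 28, 23, 27, 28, 28, 31, 28, 34, 50, 64, 77, 78, 69, 46, 36, 26, 27, 37, 67]
131 306 326 z 0.23 br [68, 41, 28, 25, 25, 26, 23, 31, 25, 43, 61, 80, 86, 86, 71, 55, 26, 26, 26, 40, 70]
132 306 325 z 0.228 br [69, 43, 30, 29, 27, 28, 29, 27, 29, 48, 69, 82, 84, 77, 62, 45, 32, 26, 30, 42]
133 306 325 z 0.225 br [70, 40, 31, 2
[... 1678 characters left out ...]
 br [48, 53, 63, 60, 61, 61, 60, 55]
155 311 318 z 0.159 br [50, 59, 60, 62, 59, 59, 61, 53]
156 311 318 z 0.156 br [53, 59, 61, 60, 58, 60, 58, 55]
157 311 318 z 0.152 br [53, 56, 60, 60, 62, 63, 59, 55]
158 311 318 z 0.151 br [56, 59, 60, 60, 61, 64, 58, 61]
159 311 318 z 0.147 br [54, 65, 64, 62, 64, 61, 64, 61]
160 311 318 z 0.143 br [57, 58, 62, 65, 62, 62, 63, 60]
161 311 318 z 0.141 br [54, 63, 63, 61, 62, 59, 61, 58]
162 311 318 z 0.138 br [58, 61, 59, 65, 60, 60, 60, 60]
163 310 318 z 0.134 br [54, 64, 64, 65, 67, 63, 61, 63, 61]
164 310 318 z 0.132 br [56, 65, 69, 68, 71, 70, 69, 70, 67]
165 311 318 z 0.129 br [62, 68, 74, 72, 73, 71, 70, 66]
166 313 316 z 0.128 br [64, 62, 66, 65]
```

The lower barrel keeps to columns 311–318 from row 150 to 166, so the gauge is upright. The near finger hides the left half of its top, which made it look tilted. The mouth is at z ≈ 0.126 as expected. Now I'll check the in-hand offset and get a camera-consistent valve position.

```bash
python3 - <<'E'
from h import *
from m import proj
s=r.get_state(); p=s["tool_pos"]
print("expected barrel z.15, px", proj("scene",[p[0],p[1],.15]), "+5mm x:",proj("scene",[p[0]+.005,p[1],.15]),"+5mm y:",proj("scene",[p[0],p[1]+.005,.15]))
# valve stem pixel in scene0: brass mask
for n,b in(("scene",(188,215,230,250)),("top",(345,180,365,202))):
    z=np.load(n+"0.npz"); I=z['i'].astype(int)
    x0,y0,x1,y1=b; C=I[y0:y1,x0:x1]; m=(C[...,2]-C[...,0])>25
    v,u=np.nonzero(m); W=cloud(n,z['d'])
    for vv in np.unique(v): print(n,vv+y0,u[v==vv].min()+x0,u[v==vv].max()+x0,W[vv+y0,u[v==vv]+x0,2].mean().round(3))
    for zz in(.046,.06,.07): print(proj(n,[.5898,-.1898,zz]))
E
python3 - <<'E'
E
```

```text
expected barrel z.15, px [315.32165789 156.17616508] +5mm x: [316.29144239 157.25383741] +5mm y: [317.0925214  155.66021216]
scene 229 209 210 0.072
scene 230 208 210 0.069
scene 231 208 211 0.069
scene 232 209 211 0.066
scene 233 209 210 0.061
scene 234 209 210 0.059
[210.69934168 236.69948358]
[210.13401406 232.48384768]
[209.72458403 229.43073676]
top 180 362 362 0.004
top 181 363 364 -0.001
top 182 363 363 -0.001
top 183 363 364 -0.001
top 184 364 364 0.0
top 185 364 364 -0.001
top 190 353 356 0.065
top 191 353 356 0.076
top 192 353 356 0.072
top 193 353 355 0.065
[354.10877437 192.28892669]
[354.99840998 191.60131197]
[355.64579814 191.10093448]
```

Call:
carry_out --targets "0 0 10 1 0;0 0 20 2 0;0 0 20 2 0;0 0 20 2 0;0 0 20 2 0;0 0 20 2 0;0 0 20 2 0;0 0 20 2 0;0 0 20 2 0;0 0 20 2 0;0 0 20 2 0;0 0 20 2 0;0 0 20 2 0;0 0 20 2 0;0 0 20 2 0;0 0 14 2.2 0;0 0 0 0 0;0 0 0 0 0;0 0 0 0 0"

```text
clock: 7.47
tool_pos: [0.5895, -0.1867, 0.3603]
eef_rot: [-0.7, -0.097, 0.701, -0.095]
contact_force: [-0.2, 0.3, -1.6]
opening: 0.209
```

```bash
python3 go.py 0.5895 -0.1885 0.361
python3 - <<'E'
from h import *
i,d=snap("scene","s4")
a=cv2.resize(i[130:270,150:290],None,fx=4.2,fy=4.2,interpolation=cv2.INTER_CUBIC); cv2.imwrite("pics/s4c.png",np.clip(a*1.6,0,255).astype(np.uint8))
E
```

```text
d tool mm [-0.7  1.8  0.5]
clock 7.47 pos [ 0.5895 -0.1867  0.3603] q [ 0.31  0.73 -0.15  1.63  0.14  0.79 -1.19] F [-0.17  0.32 -1.62] op 0.209
axes cols x,y,z: [[-0.0009, 0.269, -0.9632], [0.0017, -0.9631, -0.269], [-1.0, -0.0019, 0.0004]]
```

View pics/s4c.png

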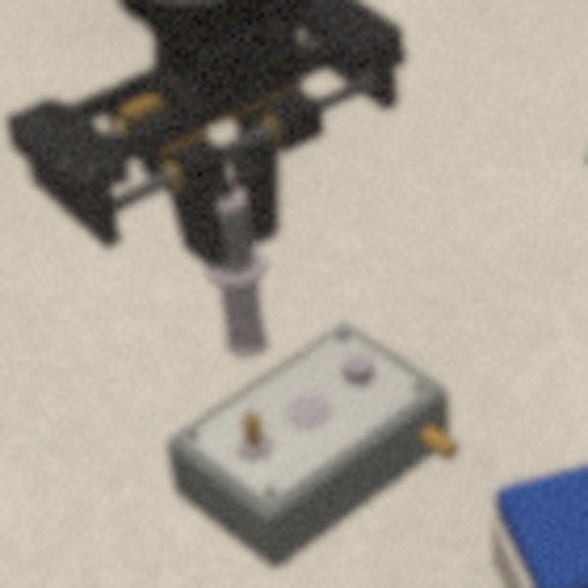

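Call:
carry_out --targets "0 10 0.9 0.2 0;0 10 0.9 0.2 0;0 10 0 0 0;0 5 0 0 0;0 0 0 0 0;0 0 0 0 0;0 0 0 0 0;0 0 0 0 0"

```text
clock: 8.18
tool_pos: [0.59, -0.1901, 0.3262]
eef_rot: [0.701, 0.095, -0.7, 0.096]
contact_force: [-0.4, 0.6, -1.8]
opening: 0.21
```

```bash
python3 go.py 0.5895 -0.1885 0.326
python3 - <<'E'
from h import *
from m import proj
i,d=snap("scene","s5")
a=cv2.resize(i[170:260,170:260],None,fx=6.6,fy=6.6,interpolation=cv2.INTER_CUBIC); cv2.imwrite("pics/s5c.png",np.clip(a*1.8,0,255).astype(np.uint8))
p=r.get_state()["tool_pos"]
I=i.astype(int)
for v in range(200,240):print(v,I[v,198:222].mean(-1).astype(int).tolist(), (I[v,198:222,2]-I[v,198:222,0]).argmax()+198,(I[v,198:222,2]-I[v,198:222,0]).max())
for z in(.1,.11,.12,.06,.07):print(z,proj("scene",[p[0],p[1],z]))
E
```

```text
d tool mm [ 0.2 -1.6  0. ]
clock 8.18 pos [ 0.59   -0.1901  0.3262] q [ 0.31  0.78 -0.14  1.66  0.15  0.72 -1.2 ] F [-0.42  0.6  -1.75] op 0.21
axes cols x,y,z: [[0.0011, 0.2675, -0.9636], [-0.0003, -0.9636, -0.2675], [-1.0, 0.0006, -0.001]]
200 [26, 25, 28, 24, 30, 33, 45, 48, 49, 47, 46, 51, 58, 75, 89, 100, 107, 114, 119, 121, 123, 121, 124, 123] 221 18
201 [31, 27, 30, 25, 27, 34, 44, 49, 50, 48, 48, 53, 76, 92, 106, 112, 118, 119, 121, 123, 122, 123, 123, 123] 216 17
202 [34, 27, 25, 31, 25, 35, 45, 48, 47, 47, 51, 58, 79, 96, 112, 119, 119, 121, 120, 123, 124, 122, 121, 122] 214 16
203 [46, 31, 26, 33, 28, 34, 41, 45, 48, 50, 50, 61, 79, 95, 108, 114, 118, 119, 120, 122, 123, 121, 122, 121] 216 16
204 [61, 43, 36, 29, 33, 36, 45, 47, 50, 52, 50, 61, 77, 94, 104, 108, 116, 118, 121, 125, 124, 122, 122, 123] 221 17
205 [85, 65, 55, 48, 47, 47, 50, 57, 55, 54, 58, 68, 82, 96, 98, 104, 114, 118, 119, 123, 123, 122, 122, 121] 215 16
206 [103, 90, 77, 70, 68, 63, 63, 58, 64, 63, 73, 78, 89, 94, 99, 106, 113, 119, 120, 122, 122, 122, 124, 121] 219 16
207 [112, 105, 94, 89, 87, 81, 82,
[... 3516 characters left out ...]
, 117, 119, 119, 121, 119] 210 23
236 [110, 116, 118, 121, 121, 120, 118, 118, 109, 102, 94, 84, 78, 80, 91, 94, 102, 112, 119, 119, 120, 120, 119, 120] 209 15
237 [107, 113, 117, 119, 119, 118, 118, 115, 109, 98, 94, 89, 88, 85, 87, 92, 104, 115, 118, 120, 120, 120, 120, 120] 204 11
238 [91, 102, 110, 115, 120, 119, 116, 118, 109, 99, 93, 90, 90, 90, 91, 100, 110, 118, 120, 119, 119, 119, 119, 118] 204 11
239 [85, 91, 100, 108, 114, 115, 119, 115, 116, 113, 103, 101, 98, 102, 107, 109, 114, 119, 120, 119, 120, 118, 118, 120] 205 11
0.1 [208.3842931 220.1231816]
0.11 [207.95467155 216.92358532]
0.12 [207.51991338 213.68573414]
0.06 [210.05319165 232.55226407]
0.07 [209.64323246 229.49910266]
```

View pics/s5c.png

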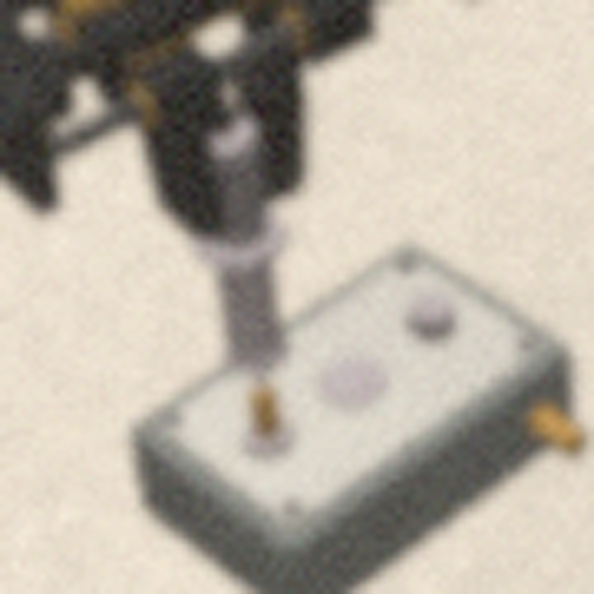

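Call:
carry_out --targets "0 4 -0.5 0 0;0 4 -0.5 0 0;0 4 0 0 0;0 0 0 0 0;0 0 0 0 0;0 0 0 0 0"

```text
clock: 8.73
tool_pos: [0.5895, -0.189, 0.3137]
eef_rot: [-0.701, -0.095, 0.701, -0.095]
contact_force: [-0.3, -0.2, -1.7]
opening: 0.213
```

```bash
python3 go.py 0.5896 -0.1890 0.306
```

```text
d tool mm [ 7.7  0.  -0.1]
clock 8.73 pos [ 0.5895 -0.189   0.3137] q [ 0.31  0.79 -0.14  1.67  0.15  0.69 -1.2 ] F [-0.31 -0.18 -1.71] op 0.213
axes cols x,y,z: [[-0.0, 0.2675, -0.9636], [-0.0001, -0.9636, -0.2675], [-1.0, 0.0001, 0.0]]
```

Well aligned. I'll descend in small steps and watch the force.

Call:
carry_out --targets "0 2 0 0 0;0 2 0 0 0;0 2 0 0 0;0 0 0 0 0;0 0 0 0 0"

```text
clock: 9.15
tool_pos: [0.5894, -0.189, 0.3075]
eef_rot: [-0.701, -0.095, 0.701, -0.095]
contact_force: [-0.2, 0.1, -1.4]
opening: 0.213
```

Call:
carry_out --targets "0 1 0 0 0;0 1 0 0 0;0 1 0 0 0;0 0 0 0 0;0 0 0 0 0"

```text
clock: 9.57
tool_pos: [0.5894, -0.189, 0.3047]
eef_rot: [-0.701, -0.095, 0.701, -0.095]
contact_force: [-0.1, -0.6, -1.4]
opening: 0.212
```

Call:
carry_out --targets "0 1 0 0 0;0 1 0 0 0;0 0 0 0 0;0 0 0 0 0"

```text
clock: 9.9
tool_pos: [0.5894, -0.189, 0.3026]
eef_rot: [-0.701, -0.095, 0.701, -0.095]
contact_force: [-0.3, -0.3, -1.3]
opening: 0.211
```

Call:
carry_out --targets "0 1 0 0 0;0 1 0 0 0;0 0 0 0 0;0 0 0 0 0"

```text
clock: 10.23
tool_pos: [0.5894, -0.189, 0.3006]
eef_rot: [-0.701, -0.095, 0.701, -0.095]
contact_force: [0.5, -0.2, -2.0]
opening: 0.216
```

Call:
carry_out --targets "0 1 0 0 0;0 1 0 0 0;0 0 0 0 0;0 0 0 0 0"

```text
clock: 10.57
tool_pos: [0.5894, -0.189, 0.2986]
eef_rot: [-0.701, -0.095, 0.701, -0.095]
contact_force: [0.4, -0.2, 0.0]
opening: 0.21
```

Call:
carry_out --targets "0 1 0 0 0;0 1 0 0 0;0 0 0 0 0;0 0 0 0 0"

```text
clock: 10.9
tool_pos: [0.5895, -0.189, 0.2967]
eef_rot: [0.701, 0.095, -0.701, 0.095]
contact_force: [0.2, 0.1, -1.1]
opening: 0.215
```

Call:
carry_out --targets "0 1 0 0 0;0 1 0 0 0;0 0 0 0 0;0 0 0 0 0"

```text
clock: 11.23
tool_pos: [0.5896, -0.189, 0.2951]
eef_rot: [0.701, 0.095, -0.7, 0.096]
contact_force: [-0.5, 1.3, 2.4]
opening: 0.213
```

Call:
carry_out --targets "0 1 0 0 0;0 0 0 0 0;0 0 0 0 0"

```text
clock: 11.48
tool_pos: [0.5896, -0.189, 0.2939]
eef_rot: [0.701, 0.095, -0.7, 0.096]
contact_force: [-1.1, 1.3, 4.3]
opening: 0.213
```

Run:
```python
from h import *
i,d=snap("scene","s6")
a=cv2.resize(i[170:260,170:260],None,fx=6.6,fy=6.6,interpolation=cv2.INTER_CUBIC); cv2.imwrite("pics/s6c.png",np.clip(a*1.8,0,255).astype(np.uint8))
s=r.get_state();print(s["contact_force"],s["moment"])
```

```text
[-1.00843961 -0.05943558  3.78142234] [0.09605477 0.10908311 0.04102306]
```

View pics/s6c.png

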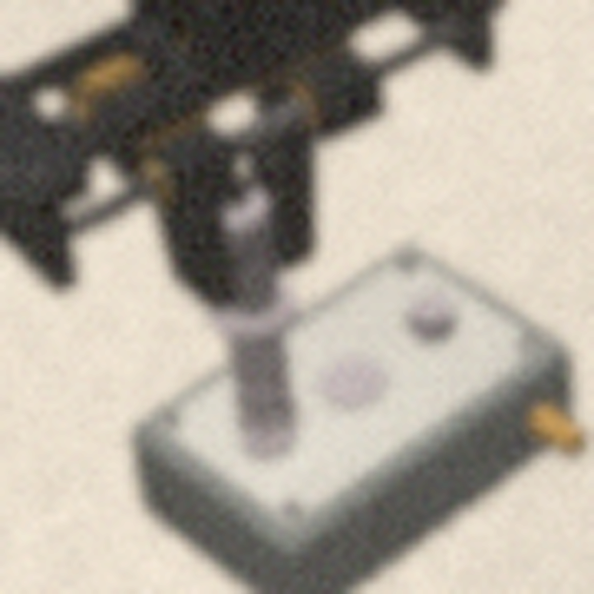

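The seal was met at TCP z ≈ 0.296, so the stem top is about 25 mm above its foot, which agrees with the depth image. I'll keep pressing in small steps.

Call:
carry_out --targets "0 1 0 0 0;0 0.5 0 0 0;0 0 0 0 0;0 0 0 0 0"

```text
clock: 11.87
tool_pos: [0.5896, -0.189, 0.2925]
eef_rot: [0.701, 0.095, -0.7, 0.096]
contact_force: [-1.1, -0.0, 6.0]
opening: 0.209
```

Call:
carry_out --targets "0 0.5 0 0 0;0 0.5 0 0 0;0 0 0 0 0;0 0 0 0 0"

```text
clock: 12.2
tool_pos: [0.5897, -0.189, 0.2917]
eef_rot: [0.701, 0.095, -0.7, 0.096]
contact_force: [-0.8, 0.9, 7.4]
opening: 0.209
```

Call:
carry_out --targets "0 0.4 0 0 0;0 0 0 0 0;0 0 0 0 0"

```text
clock: 12.45
tool_pos: [0.5897, -0.189, 0.2914]
eef_rot: [0.701, 0.095, -0.7, 0.096]
contact_force: [-0.4, 0.8, 7.9]
opening: 0.217
```

Call:
carry_out --targets "0 0.4 0 0 0;0 0 0 0 0;0 0 0 0 0"

```text
clock: 12.7
tool_pos: [0.5898, -0.189, 0.2911]
eef_rot: [0.701, 0.095, -0.7, 0.096]
contact_force: [-1.0, 1.1, 8.4]
opening: 0.213
```

Call:
carry_out --targets "0 0.4 0 0 0;0 0 0 0 0;0 0 0 0 0"

```text
clock: 12.95
tool_pos: [0.5898, -0.189, 0.2907]
eef_rot: [0.701, 0.095, -0.7, 0.096]
contact_force: [-1.1, 1.5, 8.4]
opening: 0.217
```

Call:
carry_out --targets "0 0.3 0 0 0;0 0 0 0 0;0 0 0 0 0"

```text
clock: 13.2
tool_pos: [0.5898, -0.189, 0.2905]
eef_rot: [0.701, 0.095, -0.7, 0.096]
contact_force: [-0.7, 1.1, 9.2]
opening: 0.211
```

Call:
carry_out --targets "0 0.4 0 0 0;0 0 0 0 0;0 0 0 0 0"

```text
clock: 13.45
tool_pos: [0.5899, -0.1889, 0.2904]
eef_rot: [0.701, 0.095, -0.7, 0.096]
contact_force: [-1.8, 1.1, 11.1]
opening: 0.215
```

Call:
carry_out --targets "0 0.3 0 0 0;0 0 0 0 0;0 0 0 0 0"

```text
clock: 13.7
tool_pos: [0.5899, -0.1889, 0.2903]
eef_rot: [0.701, 0.095, -0.7, 0.096]
contact_force: [-1.6, 0.5, 11.9]
opening: 0.213
```

The force now rises much faster per step, so the seal is on its stop at about 13.4 N net. I'll hold and look at the rod.

Call:
carry_out --targets "0 0 0 0 0;0 0 0 0 0;0 0 0 0 0;0 0 0 0 0;0 0 0 0 0;0 0 0 0 0;0 0 0 0 0;0 0 0 0 0;0 0 0 0 0;0 0 0 0 0;0 0 0 0 0;0 0 0 0 0"

```text
clock: 14.7
tool_pos: [0.5899, -0.1889, 0.2903]
eef_rot: [0.701, 0.095, -0.7, 0.096]
contact_force: [-1.9, 1.1, 11.9]
opening: 0.212
```

Run:
```python
from h import *
i,d=snap("scene","s7")
z=np.load("s6.npz")['i']
a=[cv2.resize(x[185:245,175:235],None,fx=6.6,fy=6.6,interpolation=cv2.INTER_CUBIC) for x in(z,i)]; cv2.imwrite("pics/s7c.png",np.clip(np.hstack(a)*1.8,0,255).astype(np.uint8))
s=r.get_state();print(s["contact_force"],s["moment"])
```

```text
[-0.4960008  -0.01829754 12.64161484] [0.30655119 0.34610069 0.03832944]
```

View pics/s7c.png

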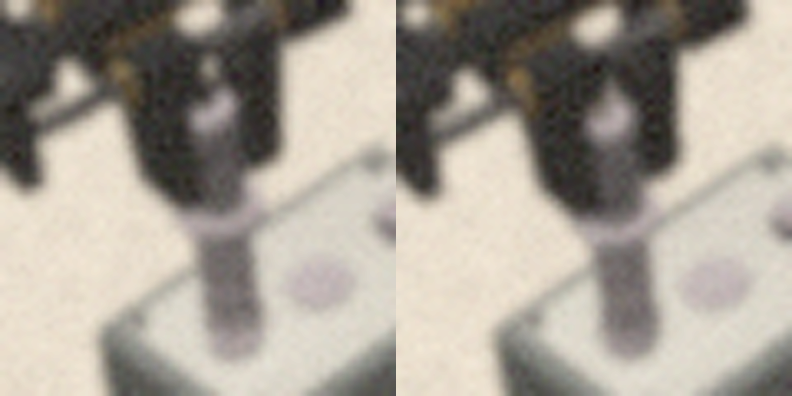

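The rod's light shaft now shows above the barrel top at crop (610,95), where it was not visible before, and the knob has risen towards the palm. I held at about 13.5 N for over 1 s. Now I'll lift off.

Call:
carry_out --targets "0 -2 0 0 0;0 -2 0 0 0;0 -3 0 0 0;0 -4 0 0 0;0 -5 0 0 0;0 -8 0 0 0;0 -10 0 0 0;0 -12 0 0 0;0 -12 0 0 0;0 -12 0 0 0;0 -8 0 0 0;0 -3 0 0 0;0 0 0 0 0;0 0 0 0 0"

```text
clock: 15.92
tool_pos: [0.5893, -0.189, 0.37]
eef_rot: [-0.701, -0.095, 0.701, -0.095]
contact_force: [0.3, -0.0, -0.6]
opening: 0.214
```

```bash
python3 go.py 0.5384 0.1132 0.3707
python3 - <<'E'
from h import *
i,d=snap("scene","s8")
a=cv2.resize(i[130:230,160:260],None,fx=5.9,fy=5.9,interpolation=cv2.INTER_CUBIC); cv2.imwrite("pics/s8c.png",np.clip(a*1.8,0,255).astype(np.uint8))
E
python3 tilt.py s8 | tail -22
```

```text
d tool mm [  -0.7 -304.8  -31.8]
clock 15.92 pos [ 0.5893 -0.189   0.37  ] q [ 0.32  0.72 -0.15  1.62  0.13  0.81 -1.19] F [ 0.25 -0.   -0.6 ] op 0.214
axes cols x,y,z: [[-0.0003, 0.2675, -0.9635], [-0.0, -0.9635, -0.2675], [-1.0, -0.0001, 0.0002]]
190 197 211 z 0.195 br [90, 76, 67, 61, 58, 58, 55, 58, 59, 62, 68, 85, 93, 98, 102]
191 197 210 z 0.193 br [105, 95, 84, 83, 75, 72, 69, 71, 70, 75, 84, 89, 95, 98]
192 198 210 z 0.193 br [101, 98, 92, 92, 84, 85, 85, 84, 87, 91, 90, 92, 96]
193 198 209 z 0.192 br [104, 98, 96, 90, 92, 92, 89, 87, 90, 86, 80, 85]
194 200 209 z 0.188 br [93, 84, 84, 80, 80, 80, 77, 73, 74, 86]
195 201 209 z 0.181 br [79, 70, 65, 66, 65, 65, 61, 67, 84]
196 201 209 z 0.178 br [85, 65, 60, 60, 62, 59, 62, 64, 82]
197 201 209 z 0.175 br [90, 67, 63, 62, 63, 61, 60, 63, 79]
198 201 209 z 0.173 br [92, 71, 62, 63, 58, 62, 57, 59, 76]
199 201 209 z 0.169 br [99, 74, 61, 63, 59, 61, 57, 63, 73]
200 201 209 z 0.167 br [98, 75, 65, 63, 57, 63, 59, 61, 71]
201 201 210 z 0.163 br [99, 78, 64, 63, 63, 60, 62, 58, 67, 90]
202 202 210 z 0.162 br [81, 68, 61, 63, 61, 61, 61, 71, 86]
203 202 210 z 0.158 br [85, 70, 64, 64, 60, 64, 61, 63, 87]
204 202 210 z 0.156 br [92, 76, 68, 63, 63, 65, 61, 65, 81]
205 202 210 z 0.152 br [95, 75, 66, 66, 63, 63, 62, 60, 78]
206 202 211 z 0.148 br [93, 72, 65, 59, 61, 63, 60, 62, 72, 96]
207 202 211 z 0.146 br [97, 74, 65, 61, 62, 59, 60, 64, 74, 90]
208 202 211 z 0.142 br [95, 74, 69, 63, 63, 63, 67, 73, 85]
209 202 211 z 0.14 br [99, 84, 76, 70, 73, 72, 71, 72, 81, 92]
210 202 210 z 0.138 br [107, 91, 85, 78, 78, 76, 78, 80, 93]
211 204 208 z 0.136 br [96, 93, 91, 91, 90]
```

View pics/s8c.png

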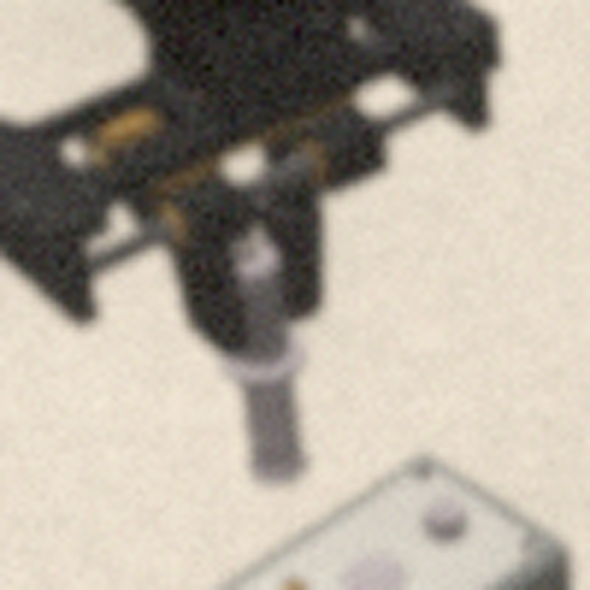

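The rod stays out and the gauge is upright. Its mouth is at z ≈ 0.135, so it hasn't slipped. Back to the stand.

Call:
carry_out --targets "0 0 -10 -1 0;0 0 -20 -2 0;0 0 -20 -2 0;0 0 -20 -2 0;0 0 -20 -2 0;0 0 -20 -2 0;0 0 -20 -2 0;0 0 -20 -2 0;0 0 -20 -2 0;0 0 -20 -2 0;0 0 -20 -2 0;0 0 -20 -2 0;0 0 -20 -2 0;0 0 -20 -2 0;0 0 -20 -2 0;0 0 -14 -2.8 0;0 0 0 0 0;0 0 0 0 0;0 0 0 0 0;0 0 0 0 0"

```text
clock: 17.63
tool_pos: [0.5388, 0.1109, 0.3698]
eef_rot: [-0.701, -0.094, 0.701, -0.095]
contact_force: [0.8, 0.9, -1.6]
opening: 0.212
```

```bash
python3 go.py 0.5384 0.1132 0.3
```

```text
d tool mm [69.8 -2.5 -0.3]
clock 17.63 pos [0.5388 0.1109 0.3698] q [-0.23  0.64 -0.1   1.83  0.09  0.68 -1.68] F [ 0.84  0.92 -1.6 ] op 0.212
axes cols x,y,z: [[-0.0004, 0.2653, -0.9642], [-0.0013, -0.9642, -0.2653], [-1.0, 0.0012, 0.0007]]
```

Call:
carry_out --targets "0 10 -0.6 0 0;0 20 0 0 0;0 20 0 0 0;0 10 0 0 0;0 5 0 0 0;0 0 0 0 0;0 0 0 0 0;0 0 0 0 0;0 0 0 0 0"

```text
clock: 18.38
tool_pos: [0.539, 0.1131, 0.3059]
eef_rot: [0.701, 0.095, -0.7, 0.095]
contact_force: [0.2, -0.4, -1.4]
opening: 0.214
```

```bash
python3 go.py 0.5384 0.1132 0.2407
python3 - <<'E'
from h import *
i,d=snap("scene","s9")
a=cv2.resize(i[110:220,250:390],None,fx=5.4,fy=5.4,interpolation=cv2.INTER_CUBIC); cv2.imwrite("pics/s9c.png",np.clip(a*1.6,0,255).astype(np.uint8))
E
```

```text
d tool mm [65.2 -0.3  0.6]
clock 18.38 pos [0.539  0.1131 0.3059] q [-0.24  0.73 -0.08  1.89  0.11  0.53 -1.7 ] F [ 0.22 -0.41 -1.42] op 0.214
axes cols x,y,z: [[0.0018, 0.2674, -0.9636], [0.0004, -0.9636, -0.2674], [-1.0, 0.0001, -0.0019]]
```

View pics/s9c.png

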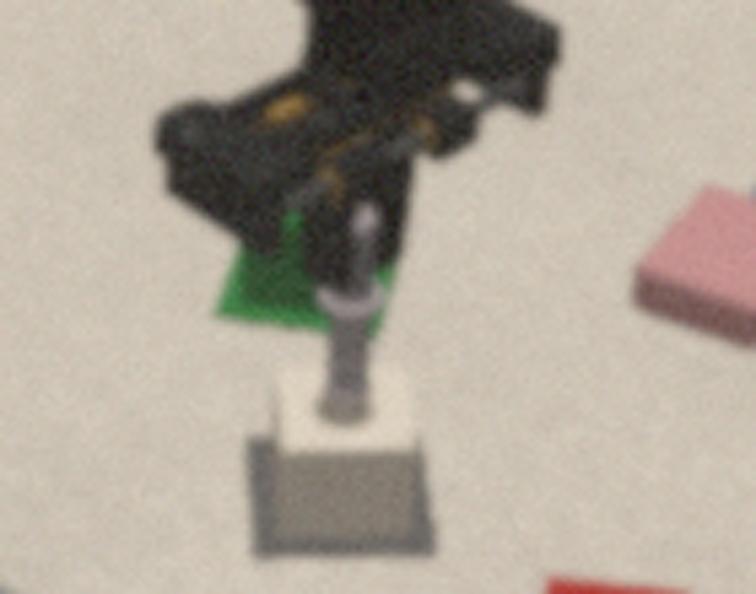

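The mouth is centred over the hole at crop (345,410). I'll lower it.

Call:
carry_out --targets "0 5 -0.2 0.5 0;0 5 0 0 0;0 8 0 0 0;0 10 0 0 0;0 10 0 0 0;0 10 0 0 0;0 8 0 0 0;0 4 0 0 0;0 0 0 0 0;0 0 0 0 0;0 0 0 0 0"

```text
clock: 19.35
tool_pos: [0.5383, 0.1131, 0.2453]
eef_rot: [0.701, 0.095, -0.7, 0.095]
contact_force: [0.3, 0.9, -0.8]
opening: 0.214
```

Call:
carry_out --targets "0 2 0 0 0;0 1.5 0 0 0;0 0 0 0 0;0 0 0 0 0"

```text
clock: 19.68
tool_pos: [0.5381, 0.113, 0.2416]
eef_rot: [0.701, 0.095, -0.701, 0.095]
contact_force: [-0.3, -0.6, -1.7]
opening: 0.216
```

Call:
carry_out --targets "0 0.7 0 0 0;0 0 0 0 0;0 0 0 0 0;0 0 0 0 0"

```text
clock: 20.02
tool_pos: [0.5381, 0.113, 0.2408]
eef_rot: [0.701, 0.095, -0.701, 0.095]
contact_force: [0.0, -0.6, -1.7]
opening: 0.215
```

Call:
carry_out --targets "0 0.5 0 0 0;0 0 0 0 0;0 0 0 0 0;0 0 0 0 0"

```text
clock: 20.35
tool_pos: [0.5381, 0.1131, 0.2406]
eef_rot: [0.701, 0.095, -0.7, 0.095]
contact_force: [-0.9, -0.1, 4.7]
opening: 0.213
```

It's seated, with the force at +4.7 N. I'll back off slightly and release.

Call:
carry_out --targets "0 -0.4 0 0 0;0 0 0 0 0;0.3 0 0 0 0;0.4 0 0 0 0;0.6 0 0 0 0;0.8 0 0 0 0;1 0 0 0 0;1 0 0 0 0;1 0 0 0 0;1 0 0 0 0;1 0 0 0 0;1 0 0 0 0"

```text
clock: 21.35
tool_pos: [0.5381, 0.113, 0.2407]
eef_rot: [0.701, 0.095, -0.701, 0.095]
contact_force: [0.1, 0.4, 0.4]
opening: 0.944
```

Run:
```python
from h import *
i,d=snap("scene","s10")
a=cv2.resize(i[110:220,250:390],None,fx=5.4,fy=5.4,interpolation=cv2.INTER_CUBIC); cv2.imwrite("pics/s10c.png",np.clip(a*1.6,0,255).astype(np.uint8))
```

```text
(no output)
```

View pics/s10c.png

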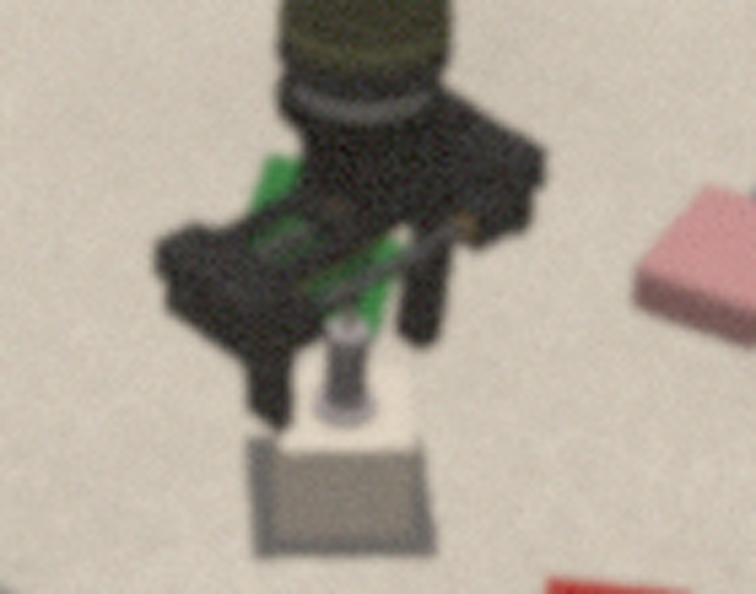

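The gauge stands upright with its flange on the block at (345,410), and the fingers are clear. I'll lift straight up, then move away.

Call:
carry_out --targets "1 -5 0 0 0;1 -10 0 0 0;1 -20 0 0 0;1 -20 0 0 0;1 -20 0 0 0;1 -20 0 0 0;1 -20 0 0 0;1 -20 0 0 0;1 0 20 0 0;1 0 25 0 0;1 0 25 0 0;1 0 25 0 0;1 0 25 0 0;1 0 25 0 0;1 0 15 0 0;1 0 0 0 0;1 0 0 0 0;1 0 0 0 0;1 0 0 0 0"

```text
clock: 22.98
tool_pos: [0.5806, -0.0391, 0.376]
eef_rot: [0.701, 0.097, -0.7, 0.096]
contact_force: [-0.2, -0.0, 0.1]
opening: 1.001
```

```bash
python3 go.py
python3 - <<'E'
from h import *
i,d=snap("scene","s11"); j,e=snap("top","t11")
z=np.load("scene0.npz")['i']
a=[cv2.resize(x[160:220,285:345],None,fx=6.6,fy=6.6,interpolation=cv2.INTER_CUBIC) for x in(z,i)]; cv2.imwrite("pics/s11c.png",np.clip(np.hstack(a)*1.8,0,255).astype(np.uint8))
for n,dd in(("before",np.load("top0.npz")['d']),("after",e)):
    W=cloud("top",dd)[188:236,208:256].reshape(-1,3); h=W[W[:,2]>.09]; print(n,len(h),h.mean(0).round(4),np.sort(h[:,2])[-6:].round(3))
E
```

```text
clock 22.98 pos [ 0.5806 -0.0391  0.376 ] q [ 0.06  0.67 -0.13  1.73  0.11  0.75 -1.42] F [-0.16 -0.05  0.07] op 1.001
axes cols x,y,z: [[-0.0001, 0.2703, -0.9628], [0.0012, -0.9628, -0.2703], [-1.0, -0.0012, -0.0003]]
before 62 [0.5386 0.1131 0.1064] [0.114 0.115 0.115 0.115 0.116 0.117]
after 100 [0.5429 0.0881 0.1859] [0.319 0.32  0.32  0.32  0.321 0.322]
```

View pics/s11c.png

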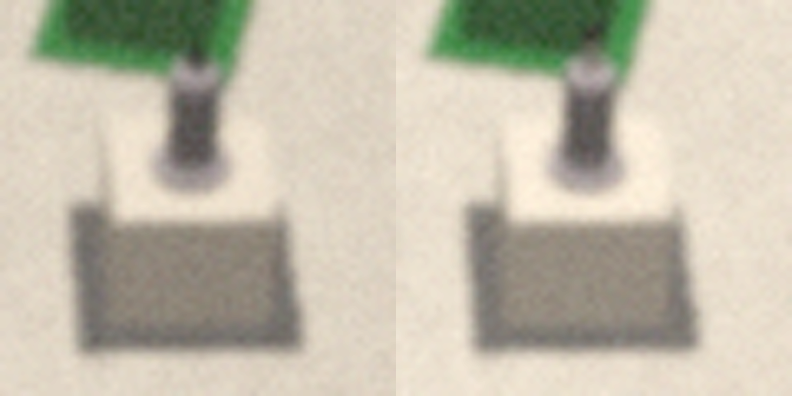

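View pics/t11.png

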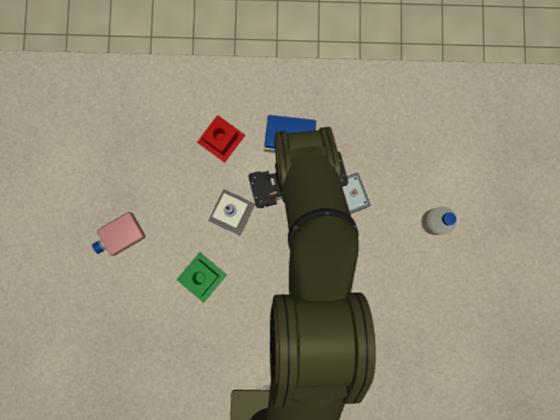

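Run:
```python
from h import *
from m import proj
for cn,a,b in(("top","top0","t11"),("scene","scene0","s11")):
  for n in(a,b):
    W=cloud(cn,np.load(n+".npz")['d']); Z=np.nan_to_num(W,nan=9)
    m=(np.hypot(Z[...,0]-.5384,Z[...,1]-.1132)<.018)&(Z[...,2]<.2)&(Z[...,2]>.098)
    h=Z[m]; print(n,len(h),h[:,:2].mean(0).round(4),np.sort(h[:,2])[-8:].round(3))
for n in("scene0","s11"):
  I=np.load(n+".npz")['i'].astype(int); print(n); 
  for v in range(160,174): print(v,I[v,309:321].mean(-1).astype(int).tolist())
print([proj("scene",[.5384,.1132,z]).round(1) for z in(.106,.111,.116,.122,.127,.132)])
```

```text
top0 58 [0.5389 0.1134] [0.113 0.113 0.114 0.115 0.115 0.115 0.116 0.117]
t11 61 [0.5385 0.1125] [0.124 0.125 0.128 0.129 0.129 0.129 0.129 0.133]
scene0 52 [0.5411 0.1099] [0.113 0.113 0.114 0.114 0.115 0.115 0.116 0.116]
s11 65 [0.5404 0.1093] [0.125 0.126 0.126 0.126 0.127 0.127 0.128 0.129]
scene0
160 [42, 41, 40, 39, 36, 41, 39, 33, 36, 44, 49, 58]
161 [36, 35, 39, 36, 34, 39, 37, 41, 41, 46, 48, 53]
162 [37, 37, 41, 31, 37, 40, 43, 37, 41, 46, 52, 54]
163 [39, 41, 41, 35, 36, 41, 36, 42, 39, 47, 54, 57]
164 [39, 34, 37, 38, 34, 34, 36, 39, 43, 49, 51, 54]
165 [39, 38, 42, 37, 39, 34, 38, 41, 46, 52, 54, 58]
166 [35, 35, 40, 36, 40, 32, 38, 40, 48, 49, 56, 63]
167 [45, 42, 41, 44, 42, 32, 36, 43, 52, 50, 52, 73]
168 [51, 46, 58, 57, 46, 37, 38, 50, 58, 52, 58, 72]
169 [56, 60, 70, 74, 60, 48, 49, 59, 68, 64, 65, 76]
170 [62, 69, 82, 84, 78, 66, 65, 78, 79, 72, 71, 85]
171 [79, 79, 85, 89, 89, 82, 81, 85, 82, 75, 75, 93]
172 [94, 87, 78, 81, 82, 85, 82, 82, 78, 71, 86, 103]
173 [106, 90, 74, 72, 74, 72, 74, 68, 67, 78, 93, 106]
s11
160 [39, 39, 38, 35, 39, 40, 30, 33, 36, 47, 52, 55]
161 [36, 36, 40, 36, 35, 39, 38, 35, 41, 42, 51, 55]
162 [40, 38, 38, 42, 37, 37, 41, 35, 43, 48, 53, 52]
163 [33, 34, 40, 34, 36, 38, 35, 36, 42, 53, 53, 58]
164 [38, 39, 39, 38, 32, 36, 32, 34, 49, 54, 56, 59]
165 [36, 38, 37, 37, 34, 29, 37, 38, 49, 54, 54, 63]
166 [34, 40, 38, 40, 41, 47, 47, 47, 54, 56, 58, 70]
167 [42, 44, 41, 45, 51, 54, 57, 53, 57, 58, 61, 74]
168 [54, 51, 59, 64, 64, 65, 65, 69, 64, 57, 62, 77]
169 [53, 68, 79, 83, 78, 72, 74, 77, 76, 69, 66, 80]
170 [70, 74, 87, 93, 86, 84, 84, 91, 88, 77, 73, 92]
171 [82, 77, 90, 96, 92, 90, 97, 94, 92, 79, 83, 101]
172 [103, 89, 81, 89, 92, 91, 89, 90, 81, 80, 89, 107]
173 [109, 91, 72, 72, 77, 76, 79, 75, 73, 84, 100, 111]
[array([314.6, 170.3]), array([314.7, 168.7]), array([314.8, 167.2]), array([314.9, 165.3]), array([315. , 163.7]), array([315.1, 162.1])]
```

The knob top rose from about 0.114 to about 0.127–0.129 m in both cameras, so the rod is out and staying there. Handing in.

```bash
python3 -c "
from plant import r
print(r.finish_job(), r.get_state()['clock'])"
```

```text
the job is handed in; nothing more can be done
the job is handed in; nothing more can be done
```

I took the pressure reading and handed the job in about 23 s into the 66 s limit; no verdict was reported. I lifted the gauge from the white stand, pressed it fully home on the brass valve and stood it back in the stand with the rod out.

- **Pressing:** the gauge met the stem about 25 mm above the valve foot. The force then rose steadily and stiffened sharply after about 5.6 mm of travel, which I took as the stop. I held it at about 13.5 N (at most 14.3 N measured) for more than 1 s. I couldn't read the seal travel directly, so "fully home" rests on that stiffening and on the rod coming out.
- **Rod:** before I handed in, both cameras showed the top of the knob 12–14 mm higher than at the start. With the rod's starting position (0–3 mm), that puts it within the expected 11–22 mm. The images are too coarse for an exact figure.
- **Final state:** the gauge stood upright in its stand, with its axis within about 1 mm of where it began. The gripper was open and clear, with no contact force showing. The objects visible from above looked unmoved, though the arm hid part of the reservoir and tip box.
- **Disagreement:** in one picture the gauge seemed to lean in the gripper. Measuring the barrel showed it was upright; a finger was hiding part of its top.

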